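Shaft kit onto the assembly rack in reverse order

TASK

Move the four shaft parts one by one from the delivery rack onto the posts of the assembly rack, in reverse order: each rack has a carrying handle at one end, and the part nearest the delivery rack's handle goes on the post farthest from the assembly rack's handle, the next on the next post, and so on, until the part farthest from the delivery rack's handle is on the post nearest the assembly rack's handle. Each part keeps the way up it has, with the post in its bore, sits flat on the board and is let go.

Things in the scene. Friction and masses are not known exactly. Their poses are not given: they have to be found in the camera images.
- delivery_rack: Delivery rack, where the parts start: fixed white board 80 (x) x 345 (y) x 16 mm on the table, at the robot's left or right. An upright steel hoop handle stands at its +y end (y = +172 mm, top 48 mm above the table). Four black pads sit on it at x = 0, y = -120, -40, 40, 120 mm, in an order that varies. Origin: underside, middle of the row of pads; z up.
- assembly_rack: Assembly rack, where the parts go, empty: fixed aluminium board, same size and same handle at its +y end as the delivery rack. Four steel posts, 8 mm thick, stand at x = 0, y = -120, -40, 40, 120 mm and rise 30 mm above the board's top face, on which parts rest, 16 mm above the table. Origin: underside, middle of the row of posts; z up.
- bearing: Ball bearing, loose: plain low steel ring with dark seals, 52 mm outside diameter, 16 mm high, 26 mm bore, 0.14 kg. To be gripped across its outside. Origin: centre of its underside; z up the bore, yaw is arbitrary. Starts on its pad, the pad's peg in its bore, underside 24 mm above the table.
- gear: Spur gear with a hub, loose: toothed steel disc 63 mm across, 14 mm high, below, and on top of it a smooth round hub 40 mm across, 16 mm high (30 mm in all); 26 mm bore right through, 0.3 kg. To be gripped across the hub. Origin: centre of its underside; z up the bore, yaw is arbitrary. Starts on its pad, the pad's peg in its bore, underside 24 mm above the table.
- sleeve: Spacer sleeve, loose: plain aluminium tube, the tallest part, 38 mm outside diameter, 42 mm high, 26 mm bore, 0.07 kg. To be gripped across its outside. Origin: centre of its underside; z up the bore, yaw is arbitrary. Starts on its pad, the pad's peg in its bore, underside 24 mm above the table.
- bush: Flanged bush, loose: brass; a smooth round flange 60 mm across, 7 mm high, below, and on top of it a barrel 41 mm across, 25 mm high (32 mm in all); 26 mm bore right through, 0.2 kg. To be gripped across the barrel. Origin: centre of its underside; z up the bore, yaw is arbitrary. Starts on its pad, the pad's peg in its bore, underside 24 mm above the table.
- bearing_pad: Round black pad 52 mm across, 8 mm thick, under the ball bearing at the start; a steel peg 8 mm thick rises 18 mm above its top face. Fixed. Origin: centre of its underside, on the delivery rack's board 16 mm above the table; axes as the rack's.
- gear_pad: Square black pad 62 mm wide, 8 mm thick, under the gear at the start; a steel peg 8 mm thick rises 18 mm above its top face. Fixed. Origin: centre of its underside, on the delivery rack's board 16 mm above the table; axes as the rack's.
- sleeve_pad: Small square black pad 42 mm wide, 8 mm thick, under the spacer sleeve at the start; a steel peg 8 mm thick rises 18 mm above its top face. Fixed. Origin: centre of its underside, on the delivery rack's board 16 mm above the table; axes as the rack's.
- bush_pad: Round black pad 66 mm across, 8 mm thick, under the flanged bush at the start; a steel peg 8 mm thick rises 18 mm above its top face. Fixed. Origin: centre of its underside, on the delivery rack's board 16 mm above the table; axes as the rack's.
There are look-alikes about, which are no part of the job. What is shaped like the bush but pink or turquoise is not meant.

How it is judged:
By the outcome, as a careful person would: the job done as asked, in the order asked, and still so for the second after the job is handed in, with the robot touching nothing.
It also fails if it takes over 102 s, if anything falls off the work surface, if the arm or the gripper's body presses on something with over 40 N, if the wrist force passes 120 N, or if a joint passes its speed limit or range.

ROBOT

A 6-joint arm with a two-finger parallel gripper is mounted at the origin on the work surface. World frame = base frame: x ahead of the robot, y to its left, z up, the work surface at z = 0. Lengths are in mm, angles in rad, forces in N, time in s.
With the tool pointing down it reaches from about 300 to 775 mm from the base axis. Payload 14.6 kg.
Tool frame: the origin (TCP) lies midway between the tips of the shut fingers; the grasp point (between the pads) lies behind it (manip.grip_depth is the z of the grasp point in the tool frame, in mm); z points along the fingers, y is the line along which they close (so a half turn about z gives the same grasp; the last joint's range is limited). The gripper opens to 94 mm and grips with 3 to 60 N. Pads are 16 mm wide; open, the fingers measure 119 mm over their backs; the gripper's body (75 mm by 177 mm) begins 78 mm behind the grasp point.
Start: joints at [-1.36, 0.3, 1.521, -0, 1.321, -0.067], TCP at [150.826, -528.905, 205.446] pointing down, gripper open.
Joint ranges: [-3.03, 3.03], [-0.79, 2.21], [0.23, 2.52], [-1.04, 4.18], [0, 3.07], [-2.55, 2.55]. Speed limits (rad/s): [2.22, 2.22, 2.57, 3.14, 3.14, 3.14].

INTERFACE

Orientations are given as [roll, pitch, yaw] about the fixed x, y, z axes, in that order (R = Rz(yaw) Ry(pitch) Rx(roll)).
In Python, from cell import manip gives the robot as it stands.
- The arm moves only by the shell command python3 -m creep [OPENING] [FORCE], which reads ROWS from standard input. ROWS is a JSON list of rows, 1 to 5 of them, each written [[dx, dy, dz], [rx, ry, rz]]: dx, dy, dz in mm, then a rotation vector rx, ry, rz in rad; each row is the pose to reach, as a shift and turn from the pose commanded when the command began, along the tool's axes at that moment; what a row does not reach only later rows make up. A row lasts 1/10 s, in which the tool goes at most 50 mm and 0.15 rad, less where a joint would pass 70% of its speed; a pose out of reach is approached as far as the arm can. OPENING is the finger opening in mm, set as the command begins (- or left out keeps the last). The fingers move at their own pace and stop on an object; FORCE is the grip in N (left out, the last holds). Time passes only in rows, so rows that do not move let the fingers close. It prints the time, the measured TCP pose, the force, the opening and the grip force at its end. Input that does not fit is refused with a message, and nothing moves.
- manip.read_state(): the state, without advancing time (a new reading comes with each control period).
- manip.camera(name): name is "scene" or "top"; returns (picture, depth): 420x560x3 uint8, red, green, blue; 420x560 float32, mm along the optical axis (not along the pixel's ray), 0 where there is no reading.
- manip.camera_info(name): a dict with "K" (3x3 intrinsics, pixels), "rvec" (rotation vector, rad) and "tvec" (3), from world to camera coordinates, as OpenCV has them. Camera axes: x right, y down, z forward; pixel columns grow to the right and rows downward; lengths in mm; the calibration is good to about 2 mm. A picture is of the moment at which its call begins. camera_info takes no time and is no camera call.
- manip.sign_off(): hands the job in; it is judged then, once.
The state is a dict: "clock": time; "joints": joint angles; "qd": joint speeds; "effort": joint torques, N m; "eef_pos": TCP position; "eef_rot": TCP orientation; "wrist_force": force on the tool from outside, world axes, zero at the start; "moment": the same for the moment, N m; "finger_gap": finger opening in mm; "finger_force": force on a finger pad.
Only numpy, scipy, OpenCV 4.12 (cv2) and the standard library are available. Lean on these libraries where they do the work, as an engineer would, in place of code of your own. Each camera call takes 0.05 s, during which the arm holds its last target. There are 200 camera calls.

## Working session

There is one attempt and no reset: what is moved stays moved. The work goes in short steps, Python scripts to look and compute and a shell command to move; the robot and the scene stay as the last step left them, time stands still between calls to the robot, and variables do not carry over. Pictures are saved under pics/ and viewed, at most 14 in all, crops included, and the job is handed in when it is done.

```bash
ls; mkdir -p pics; python3 - <<'E'
from cell import manip
import cv2,numpy as np
print(manip.grip_depth, manip.read_state())
for n in("scene","top"):
    p,d=manip.camera(n); cv2.imwrite(f"pics/{n}0.png",p[:,:,::-1]); np.savez(f"{n}0.npz",p=p,d=d)
    i=manip.camera_info(n); print(n,i)
E
```

```text
pics
-18.8 {'clock': 0.0, 'joints': array([-1.35958612e+00,  3.00466880e-01,  1.52160022e+00, -1.12158146e-05,
        1.32069764e+00, -6.66046852e-02]), 'qd': array([ 0.00220065,  0.00229124,  0.0007771 , -0.00094356,  0.00015018,
        0.00013728]), 'effort': array([-2.37824388e-04, -5.31808591e+01, -3.52733552e+01,  7.07170973e-02,
        2.43041979e-02, -1.18506209e-04]), 'eef_pos': array([ 150.77522525, -528.64839061,  204.88054954]), 'eef_rot': array([-3.14042244e+00, -6.71693771e-05,  2.77817632e-01]), 'wrist_force': array([ 0.02138771, -0.44414879,  0.45405328]), 'moment': array([-0.02756843,  0.02972849,  0.00781179]), 'finger_force': 0.0, 'finger_gap': 93.8960019425764}
scene {'K': array([[460.73892301,   0.        , 277.57840206],
       [  0.        , 460.73892301, 215.76196873],
       [  0.        ,   0.        ,   1.        ]]), 'rvec': array([ 1.62140708,  2.13566187, -0.68300769]), 'tvec': array([ 119.69117467, -374.47813265, 1484.24973509])}
top {'K': array([[464.3613191 ,   0.        , 268.30200259],
       [  0.        , 464.3613191 , 202.16182456],
       [  0.        ,   0.        ,   1.        ]]), 'rvec': array([ 2.17808126, -2.14053307,  0.06223952]), 'tvec': array([  8.79191208, 512.72824202, 901.94650282])}
```

View pics/scene0.png

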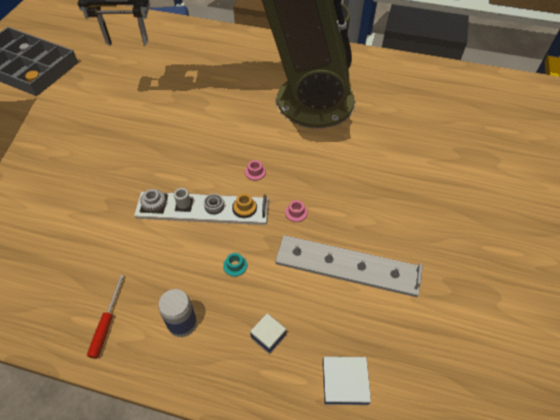

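View pics/top0.png

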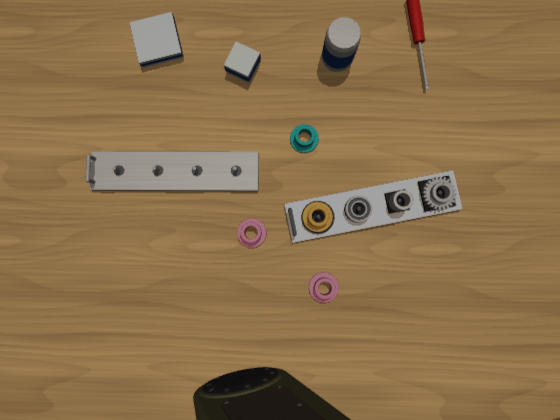

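The white delivery rack is on the robot's right, with its handle at top-view (292,222). Going away from the handle the parts are bush (318,217), bearing (358,209), sleeve (400,200) and gear (438,193). The assembly rack's handle is at (92,168), with posts at (119,170), (158,170), (197,170) and (236,170).

Candidates for the bush in the top view are the brass one (318,217), pink (251,233), pink (323,288) and turquoise (304,138). I choose the brass one on the rack. Next come a close crop and the measurements.

```bash
cat > h.py <<'E'
import cv2,numpy as np
from cell import manip
def cam(n):
    i=manip.camera_info(n); R=cv2.Rodrigues(i["rvec"])[0]; return i["K"],R,np.asarray(i["tvec"],float).ravel()
def cloud(n,d):   # world point per pixel
    K,R,t=cam(n); v,u=np.mgrid[:d.shape[0],:d.shape[1]]
    c=np.stack([(u-K[0,2])/K[0,0]*d,(v-K[1,2])/K[1,1]*d,d],-1)
    return (c-t)@R
def ray(n,uv,z):  # pixel onto plane z
    K,R,t=cam(n); o=-R.T@t; g=R.T@np.linalg.inv(K)@[*uv,1]
    return o+g*(z-o[2])/g[2]
def tri(uv1,uv2): # scene, top
    P=[]
    for n in("scene","top"):
        K,R,t=cam(n); P.append(K@np.c_[R,t])
    X=cv2.triangulatePoints(*P,np.float64(uv1).reshape(2,1),np.float64(uv2).reshape(2,1)).ravel(); return X[:3]/X[3]
def proj(n,X):
    K,R,t=cam(n); p=K@(R@np.asarray(X,float)+t); return p[:2]/p[2]
E
python3 - <<'E'
from h import *
T=np.load("top0.npz");S=np.load("scene0.npz")
W=cloud("top",T["d"]);Ws=cloud("scene",S["d"])
print("table z",np.median(W[300:340,60:160,2]),np.median(Ws[150:180,330:400,2]))
for nm,(u,v) in dict(bush=(318,217),bear=(358,209),slv=(400,200),gear=(438,193),p1=(236,170),p2=(197,170),p3=(158,170),p4=(119,170)).items():
    r=19; sub=W[v-r:v+r+1,u-r:u+r+1].reshape(-1,3)
    h=np.histogram(sub[:,2],bins=np.arange(-4,84,4))[0]
    print(nm,np.round(W[v,u]),h)
a=cv2.resize(T["p"][160:250,270:470],None,fx=4,fy=4,interpolation=2)[:,:,::-1]
b=cv2.resize(S["p"][175:235,125:305],None,fx=4,fy=4,interpolation=2)[:,:,::-1]
c=np.zeros((600,800,3),np.uint8);c[:360]=a;c[360:,:720]=b;cv2.imwrite("pics/c1.png",c)
a=cv2.resize(T["p"][140:205,80:270],None,fx=4,fy=4,interpolation=2)[:,:,::-1]
b=cv2.resize(S["p"][230:300,270:430],None,fx=4,fy=4,interpolation=2)[:,:,::-1]
c=np.zeros((560,800,3),np.uint8);c[:260,:760]=a;c[260:540,:640]=b;cv2.imwrite("pics/c2.png",c)
E
```

```text
table z 0.08357200751735963 -0.48615608252678705
bush [484. -80.  40.] [ 24  21   0   8 338 261 133 135 265  87   7  17   5   5 139  70   0   0
   0   0   0]
bear [ 500. -157.   40.] [ 30  15   0  11 505 364  78  48  16  37 289 124   1   0   0   0   0   0
   0   0   0]
slv [ 519. -239.   39.] [ 30  16   1  10 536 391 118  68  23  15  23  25  20  15  23  14  44 128
  12   0   0]
gear [ 534. -312.   37.] [ 39  29   0   9 212 179 148 105  48 121 323  57  25  58 151   8   0   0
   0   0   0]
p1 [573.  82.  43.] [ 19  19   1  15 728 702  14   1   1   3   1   3  10   0   0   0   0   0
   0   0   0]
p2 [574. 161.  31.] [ 23  15   1   6 704 724  20   1   2   2   1   1  11   1   0   0   0   0
   0   0   0]
p3 [574. 241.  27.] [ 15  23   0   9 676 752  12   2   2   4   3   5  10   0   0   0   0   0
   0   0   0]
p4 [573. 320.  26.] [ 21  17   1   7 663 760  20   2   4   3   3   4  11   1   0   0   0   0
   0   0   0]
```

View pics/c1.png

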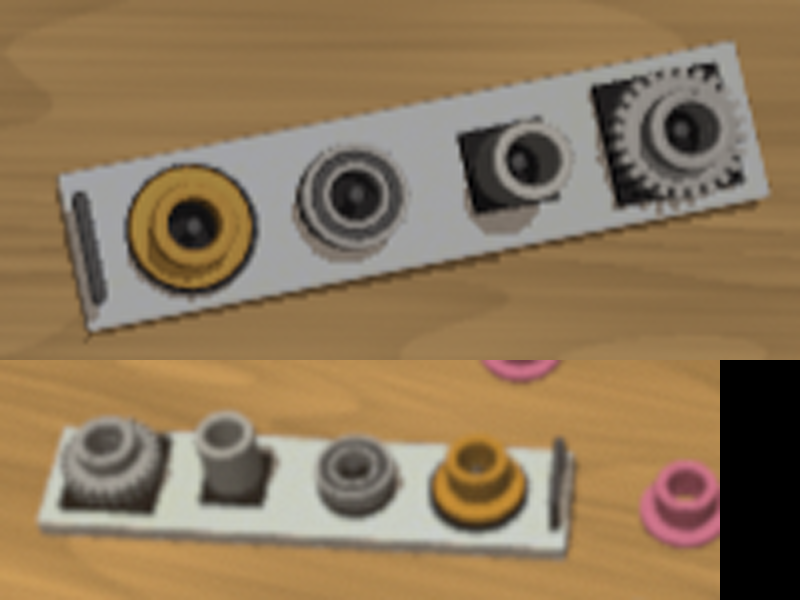

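View pics/c2.png

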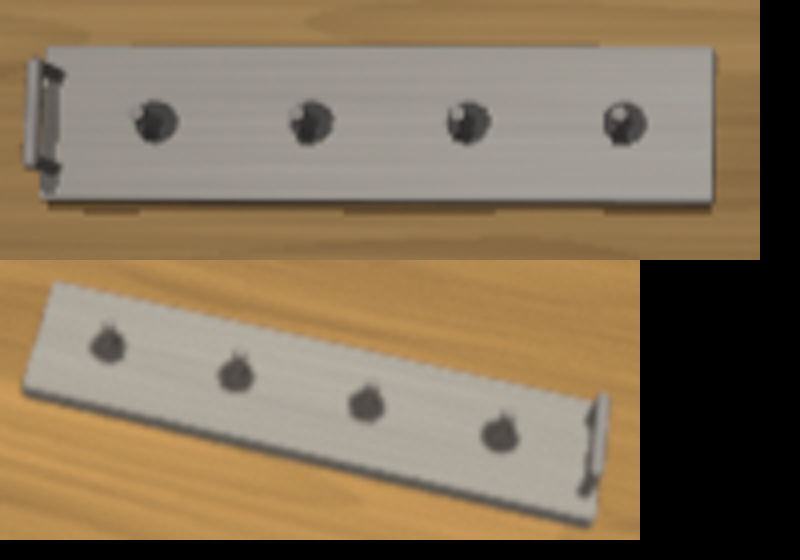

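The crop confirms it: bush (brass), bearing, sleeve, gear going away from the handle, and all four posts free. Next I take the top rings and post tips in both views and triangulate them.

```bash
python3 - <<'E'
from h import *
T=np.load("top0.npz");S=np.load("scene0.npz")
I={"top":cloud("top",T["d"]),"scene":cloud("scene",S["d"])}
def centre(n,xy,zlo,zhi,r):
    W=I[n]; m=(W[...,2]>zlo)&(W[...,2]<zhi)&(np.hypot(W[...,0]-xy[0],W[...,1]-xy[1])<r)
    p=np.argwhere(m)[:,::-1].astype(np.float32)
    if len(p)>=15: c=np.array(cv2.fitEllipse(cv2.convexHull(p))[0])
    else: c=p.mean(0)
    return c,len(p)
F={}
for nm,uv,z,b,r in [("bush",(318,217),56,4,33),("bear",(358,209),40,3.5,33),("slv",(400,200),66,4,33),("gear",(438,193),54,4,30),
  ("p1",(236,170),44,4,14),("p2",(197,170),44,4,14),("p3",(158,170),44,4,14),("p4",(119,170),44,4,14)]:
    xy=ray("top",uv,z)[:2]
    for _ in range(2):
        ct,nt=centre("top",xy,z-b,z+b,r); xy=ray("top",ct,z)[:2]
    cs,ns=centre("scene",xy,z-b,z+b,r)
    X=tri(cs,ct); F[nm]=X; print(nm,ct.round(1),nt,cs.round(1),ns,"tri",X.round(1),"plane",ray("top",ct,z).round(1),ray("scene",cs,z).round(1))
for a,n in ((["gear","slv","bear","bush"],"rack D"),(["p1","p2","p3","p4"],"rack A")):
    P=np.array([F[k][:2] for k in a]); f=np.polyfit(P[:,1],P[:,0],1); print(n,"dx/dy",f, np.linalg.norm(np.diff(P,axis=0),axis=1))
s=manip.read_state();print(s["eef_pos"],s["eef_rot"])
E
```

```text
bush [318.2 216. ] 209 [243.6 199.4] 114 tri [484.9 -79.9  50.8] plane [484.5 -79.2  56. ] [488.7 -78.7  56. ]
bear [358.7 208.8] 395 [213.  201.3] 183 tri [ 501.3 -159.5   35.2] plane [ 500.9 -158.8   40. ] [ 504.6 -157.7   40. ]
slv [402.9 199.9] 169 [180.5 193.5] 84 tri [ 517.5 -238.8   60.7] plane [ 516.9 -237.4   66. ] [ 521.2 -236.3   66. ]
gear [442.3 192.1] 197 [150.6 194.8] 95 tri [ 534.8 -316.6   49.6] plane [ 534.2 -315.    54. ] [ 537.7 -314.3   54. ]
p1 [234.6 168.6] 13 [296.9 245.4] 11 tri [576.4  84.6  40.8] plane [575.8  84.5  44. ] [578.5  84.7  44. ]
p2 [194.2 168.3] 12 [329.4 252.6] 13 tri [575.7 164.6  41.7] plane [575.3 164.5  44. ] [577.3 164.3  44. ]
p3 [154.  168.5] 15 [362.9 260.2] 10 tri [574.4 245.1  40.9] plane [573.8 244.3  44. ] [576.4 244.8  44. ]
p4 [114.2 168.3] 15 [396.9 268.1] 9 tri [573.7 325.3  40.3] plane [573.1 323.9  44. ] [576.1 324.7  44. ]
rack D dx/dy [-2.10158352e-01  4.67850132e+02] [79.69423763 80.89034369 81.3080328 ]
rack A dx/dy [-1.15201237e-02  5.77421539e+02] [79.98087056 80.49987971 80.18874064]
[ 150.78835349 -528.68146339  204.93600082] [-3.14055021e+00 -6.61216373e-05  2.77799222e-01]
```

```bash
cat > to.py <<'E'
# prints the way from the present pose to x y z yaw, in the tool's axes
import sys
from h import *
from scipy.spatial.transform import Rotation as Rn
s=manip.read_state(); R=Rn.from_euler("xyz",s["eef_rot"])
x,y,z,w=map(float,sys.argv[1:5])
print("go",R.inv().apply(np.array([x,y,z])-s["eef_pos"]).round(1),(R.inv()*Rn.from_euler("xyz",[np.pi,0,w])).as_rotvec().round(3))
E
echo '[[[38,-29,0],[0,0,-0.15]],[[76,-58,0],[0,0,-0.3]],[[114,-87,0],[0,0,-0.45]],[[152,-116,0],[0,0,-0.6]],[[190,-145,0],[0,0,-0.75]]]' | python3 -m creep 94; python3 to.py 486 -79 110 1.778
```

```text
clock: 0.6
eef_pos: [294.4, -335.6, 205.3]
eef_rot: [-3.141, -0.0, 1.034]
wrist_force: [0.7, -0.2, 0.1]
finger_gap: 94.2
finger_force: 0.0
go [318.5  33.3  95.4] [-0.    -0.    -0.744]
```

```bash
echo '[[[45,5,10],[0,0,-0.15]],[[90,10,20],[0,0,-0.3]],[[135,15,30],[0,0,-0.45]],[[180,20,40],[0,0,-0.6]],[[225,25,50],[0,0,-0.744]]]' | python3 -m creep; echo '[[[0,0,0],[0,0,0]]]' | python3 -m creep; python3 to.py 486 -79 110 1.778
```

```text
clock: 1.1
eef_pos: [432.2, -155.9, 155.0]
eef_rot: [3.142, 0.0, 1.778]
wrist_force: [0.4, -0.7, -0.3]
finger_gap: 94.0
finger_force: 0.0
clock: 1.2
eef_pos: [432.8, -153.9, 154.0]
eef_rot: [-3.14, -0.002, 1.781]
wrist_force: [0.2, -0.7, -0.4]
finger_gap: 94.1
finger_force: 0.0
go [62.1 67.8 44.1] [-0.002 -0.002  0.003]
```

```bash
echo '[[[31,34,20],[0,0,0]],[[62,68,44],[0,0,0]],[[62,68,80],[0,0,0]],[[62,68,100],[0,0,0]],[[62,68,100],[0,0,0]]]' | python3 -m creep; python3 to.py 486 -79 34 1.778; python3 - <<'E'
from h import *
for n in("scene","top"):
    p,d=manip.camera(n); np.savez(f"{n}1.npz",p=p,d=d)
    c=(145,170) if n=="scene" else (270,150)
    cv2.imwrite(f"pics/{n}1.png",cv2.resize(p[c[1]:c[1]+110,c[0]:c[0]+150],None,fx=5,fy=5,interpolation=2)[:,:,::-1])
E
```

```text
clock: 1.7
eef_pos: [484.0, -83.3, 53.1]
eef_rot: [-3.137, -0.002, 1.771]
wrist_force: [0.2, -0.1, 1.2]
finger_gap: 94.2
finger_force: 0.0
go [ 3.8  2.9 19. ] [-0.005 -0.002 -0.007]
```

View pics/scene1.png

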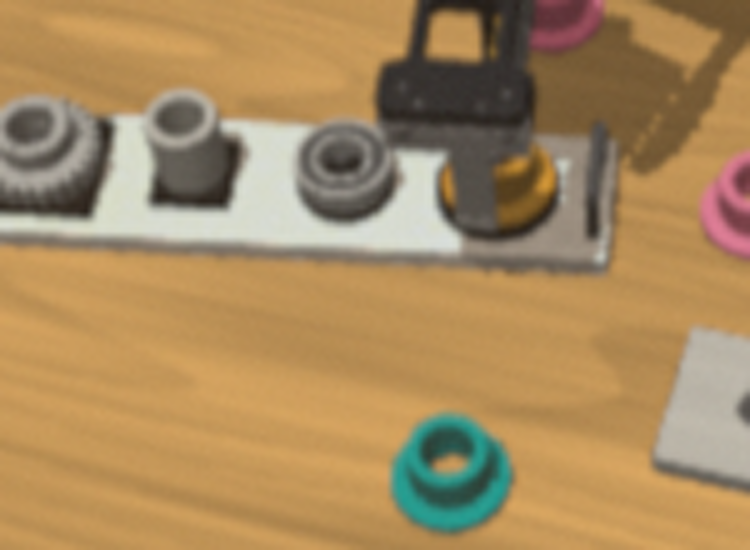

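The finger straddles the brass bush at crop (490,190), roughly centred. Now down, then close.

```bash
echo '[[[0,0,5],[0,0,0]],[[0,0,12],[0,0,0]],[[0,0,12],[0,0,0]]]' | python3 -m creep; python3 to.py 486 -79 33.5 1.778
```

```text
clock: 2.1
eef_pos: [485.4, -83.5, 43.1]
eef_rot: [-3.141, -0.0, 1.771]
wrist_force: [0.2, 0.5, 0.7]
finger_gap: 94.1
finger_force: 0.0
go [4.3 1.5 9.6] [-0.    -0.    -0.007]
```

```bash
echo '[[[4,1,5],[0,0,-0.007]],[[4,1,9.5],[0,0,-0.007]],[[4,1,9.5],[0,0,-0.007]]]' | python3 -m creep; echo '[[[0,0,0],[0,0,0]],[[0,0,0],[0,0,0]],[[0,0,0],[0,0,0]],[[0,0,0],[0,0,0]],[[0,0,0],[0,0,0]]]' | python3 -m creep 30 30;echo '[[[0,0,0],[0,0,0]],[[0,0,0],[0,0,0]],[[0,0,0],[0,0,0]]]' | python3 -m creep
```

```text
clock: 2.4
eef_pos: [485.5, -79.0, 33.3]
eef_rot: [-3.141, -0.0, 1.779]
wrist_force: [-0.1, -1.1, 0.1]
finger_gap: 93.9
finger_force: 0.0
clock: 2.9
eef_pos: [485.9, -79.2, 34.0]
eef_rot: [3.141, 0.0, 1.779]
wrist_force: [-0.4, 0.7, 0.1]
finger_gap: 57.3
finger_force: 0.0
clock: 3.2
eef_pos: [485.9, -79.2, 34.0]
eef_rot: [3.142, 0.0, 1.779]
wrist_force: [-0.3, -0.8, -0.2]
finger_gap: 40.3
finger_force: 30.0
```

```bash
echo '[[[0,0,-15],[0,0,0]],[[0,0,-40],[0,0,0]],[[0,0,-70],[0,0,0]],[[0,0,-70],[0,0,0]]]' | python3 -m creep; python3 to.py 577 84.5 104 1.582
```

```text
clock: 3.6
eef_pos: [487.4, -79.5, 107.0]
eef_rot: [3.137, 0.002, 1.779]
wrist_force: [0.4, 0.4, -3.5]
finger_gap: 40.1
finger_force: 30.0
go [142.  121.5   3.3] [0.005 0.002 0.197]
```

```bash
echo '[[[30,26,0],[0,0,0.05]],[[64,55,0],[0,0,0.1]],[[96,82,0],[0,0,0.15]],[[125,107,0],[0,0,0.197]],[[142,121.5,0],[0,0,0.197]]]' | python3 -m creep; echo '[[[0,0,0],[0,0,0]],[[0,0,0],[0,0,0]]]' | python3 -m creep;python3 to.py 577 84.5 60 1.582
```

```text
clock: 4.1
eef_pos: [575.7, 87.3, 102.2]
eef_rot: [-3.14, -0.0, 1.582]
wrist_force: [-0.7, 0.6, -1.6]
finger_gap: 40.3
finger_force: 30.0
clock: 4.3
eef_pos: [574.7, 84.8, 102.4]
eef_rot: [-3.139, 0.0, 1.583]
wrist_force: [-0.8, -0.6, -3.1]
finger_gap: 40.2
finger_force: 30.0
go [-0.3  2.3 42.4] [-0.002  0.     0.001]
```

```bash
echo '[[[0,2,15],[0,0,0]],[[0,2,40],[0,0,0]],[[0,2,60],[0,0,0]],[[0,2,74],[0,0,0]],[[0,2,74],[0,0,0]]]' | python3 -m creep; echo '[[[0,0,0],[0,0,0]],[[0,0,0],[0,0,0]]]' | python3 -m creep
```

```text
clock: 4.8
eef_pos: [576.2, 84.1, 27.6]
eef_rot: [-3.138, 0.0, 1.581]
wrist_force: [0.4, 0.1, -2.0]
finger_gap: 39.8
finger_force: 30.0
clock: 5.0
eef_pos: [577.9, 84.7, 30.9]
eef_rot: [3.14, -0.0, 1.582]
wrist_force: [0.6, 0.8, -1.6]
finger_gap: 40.7
finger_force: 30.0
```

```bash
echo '[[[0,0,1],[0,0,0]],[[0,0,2],[0,0,0]],[[0,0,2],[0,0,0]]]' | python3 -m creep; echo '[[[0,0,1],[0,0,0]],[[0,0,1],[0,0,0]],[[0,0,1],[0,0,0]]]' | python3 -m creep
```

```text
clock: 5.3
eef_pos: [577.5, 84.9, 28.1]
eef_rot: [3.141, -0.0, 1.582]
wrist_force: [1.2, 0.1, -2.0]
finger_gap: 40.5
finger_force: 30.0
clock: 5.6
eef_pos: [577.4, 84.9, 26.9]
eef_rot: [-3.142, -0.0, 1.582]
wrist_force: [0.3, 0.4, -2.4]
finger_gap: 40.4
finger_force: 30.0
```

```bash
echo '[[[0,0,0.7],[0,0,0]],[[0,0,0.7],[0,0,0]],[[0,0,0.7],[0,0,0]]]' | python3 -m creep; echo '[[[0,0,0.6],[0,0,0]],[[0,0,0.6],[0,0,0]],[[0,0,0.6],[0,0,0]]]' | python3 -m creep
```

```text
clock: 5.9
eef_pos: [577.4, 84.8, 26.2]
eef_rot: [-3.142, 0.0, 1.582]
wrist_force: [0.5, -0.8, -2.4]
finger_gap: 40.4
finger_force: 30.0
clock: 6.2
eef_pos: [577.4, 84.9, 25.6]
eef_rot: [-3.142, -0.0, 1.582]
wrist_force: [0.8, -0.5, -2.7]
finger_gap: 40.7
finger_force: 30.0
```

```bash
echo '[[[0,0,0.5],[0,0,0]],[[0,0,0.5],[0,0,0]],[[0,0,0.5],[0,0,0]]]' | python3 -m creep; echo '[[[0,0,0.5],[0,0,0]],[[0,0,0.5],[0,0,0]],[[0,0,0.5],[0,0,0]]]' | python3 -m creep
```

```text
clock: 6.5
eef_pos: [577.5, 84.9, 25.4]
eef_rot: [3.141, -0.0, 1.582]
wrist_force: [-1.3, 0.2, 3.9]
finger_gap: 40.2
finger_force: 30.0
clock: 6.8
eef_pos: [577.6, 84.9, 25.4]
eef_rot: [3.141, -0.0, 1.582]
wrist_force: [-4.5, -1.3, 10.3]
finger_gap: 40.3
finger_force: 30.0
```

Seated with 10 N of contact. Release, rise, and go towards the bearing.

```bash
echo '[[[0,0,-0.7],[0,0,0]],[[0,0,-0.7],[0,0,0]],[[0,0,-0.7],[0,0,0]],[[0,0,-0.7],[0,0,0]],[[0,0,-0.7],[0,0,0]]]' | python3 -m creep 94;  echo '[[[0,0,0],[0,0,0]],[[0,0,0],[0,0,0]],[[0,0,0],[0,0,0]]]' | python3 -m creep; echo '[[[0,0,-20],[0,0,0]],[[0,0,-50],[0,0,0]],[[0,0,-80],[0,0,0]],[[0,0,-80],[0,0,0]]]' | python3 -m creep; python3 to.py 502 -158.5 100 1.778
```

```text
clock: 7.3
eef_pos: [577.4, 84.8, 25.3]
eef_rot: [-3.142, 0.0, 1.582]
wrist_force: [0.8, -0.2, 0.1]
finger_gap: 76.5
finger_force: 0.0
clock: 7.6
eef_pos: [577.4, 84.8, 25.3]
eef_rot: [-3.142, -0.0, 1.582]
wrist_force: [-1.1, 0.1, 0.3]
finger_gap: 93.7
finger_force: 0.0
clock: 8.0
eef_pos: [579.2, 85.0, 109.5]
eef_rot: [3.135, -0.001, 1.582]
wrist_force: [-0.0, -0.6, 0.5]
finger_gap: 93.9
finger_force: 0.0
go [-242.7  -80.     8.8] [ 0.006  0.    -0.196]
```

```bash
echo '[[[-40,-13,0],[0,0,-0.04]],[[-85,-28,0],[0,0,-0.08]],[[-132,-43,0],[0,0,-0.12]],[[-179,-59,0],[0,0,-0.16]],[[-224,-74,0],[0,0,-0.196]]]' | python3 -m creep; echo '[[[0,0,0],[0,0,0]],[[0,0,0],[0,0,0]]]' | python3 -m creep;python3 to.py 502 -158.5 60 1.778
python3 - <<'E'
from h import *
p,d=manip.camera("top"); np.savez("top2.npz",p=p,d=d)
p2,d2=manip.camera("scene")
a=cv2.resize(p[130:230,200:360],None,fx=3,fy=3); b=cv2.resize(p2[190:290,220:380],None,fx=3,fy=3)
cv2.imwrite("pics/a2.png",np.vstack([a,b])[:,:,::-1])
E
```

```text
clock: 8.5
eef_pos: [504.8, -141.6, 104.8]
eef_rot: [-3.141, -0.0, 1.779]
wrist_force: [0.4, -0.3, 1.0]
finger_gap: 93.8
finger_force: 0.0
clock: 8.7
eef_pos: [505.5, -140.5, 104.9]
eef_rot: [-3.141, -0.0, 1.775]
wrist_force: [0.0, -0.2, 0.1]
finger_gap: 93.9
finger_force: 0.0
go [-16.9  -7.1  44.9] [-0.    -0.    -0.003]
```

View pics/a2.png

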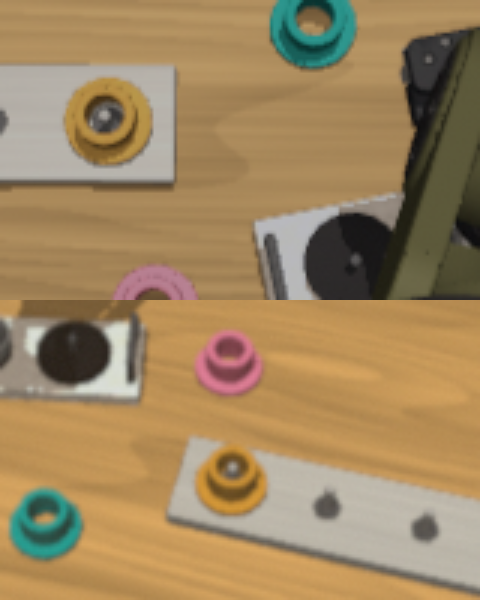

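The bush sits on the end post at crop (108,120), post visible in the bore; its pad is empty. Now the bearing.

```bash
echo '[[[-8,-3,10],[0,0,0]],[[-17,-7,40],[0,0,0]],[[-17,-7,60],[0,0,0]],[[-17,-7,70],[0,0,0]],[[-17,-7,70],[0,0,0]]]' | python3 -m creep; echo '[[[0,0,0],[0,0,0]],[[0,0,0],[0,0,0]]]' | python3 -m creep;python3 to.py 502 -158.5 26 1.778
```

```text
clock: 9.3
eef_pos: [502.0, -157.4, 33.9]
eef_rot: [-3.139, -0.001, 1.779]
wrist_force: [-0.1, -0.5, 0.7]
finger_gap: 93.9
finger_force: 0.0
clock: 9.5
eef_pos: [503.2, -158.0, 36.3]
eef_rot: [3.14, 0.001, 1.778]
wrist_force: [0.0, -0.1, 0.4]
finger_gap: 94.3
finger_force: 0.0
go [-0.2 -1.3 10.3] [0.001 0.001 0.   ]
```

```bash
echo '[[[0,-1,5],[0,0,0]],[[0,-1,9],[0,0,0]],[[0,-1,9],[0,0,0]],[[0,-1,9],[0,0,0]]]' | python3 -m creep; echo '[[[0,0,0],[0,0,0]],[[0,0,0],[0,0,0]],[[0,0,0],[0,0,0]],[[0,0,0],[0,0,0]],[[0,0,0],[0,0,0]]]' | python3 -m creep 40 30;echo '[[[0,0,0],[0,0,0]],[[0,0,0],[0,0,0]]]' | python3 -m creep; echo '[[[0,0,-10],[0,0,0]],[[0,0,-30],[0,0,0]],[[0,0,-70],[0,0,0]],[[0,0,-75],[0,0,0]],[[0,0,-75],[0,0,0]]]' | python3 -m creep; python3 to.py 576.5 164.6 102 1.582
```

```text
clock: 9.9
eef_pos: [501.5, -158.2, 26.3]
eef_rot: [-3.141, -0.0, 1.778]
wrist_force: [-0.5, -0.3, -1.0]
finger_gap: 93.9
finger_force: 0.0
clock: 10.4
eef_pos: [501.6, -158.3, 26.4]
eef_rot: [3.142, 0.0, 1.778]
wrist_force: [0.3, 0.2, 0.1]
finger_gap: 57.6
finger_force: 0.0
clock: 10.6
eef_pos: [501.6, -158.2, 26.4]
eef_rot: [3.142, -0.0, 1.778]
wrist_force: [0.2, 1.1, 0.1]
finger_gap: 51.2
finger_force: 30.0
clock: 11.1
eef_pos: [502.1, -158.4, 102.7]
eef_rot: [3.139, 0.001, 1.778]
wrist_force: [0.4, -0.9, -2.1]
finger_gap: 50.9
finger_force: 30.0
go [300.8 139.2   0.6] [0.002 0.001 0.196]
```

```bash
echo '[[[30,14,0],[0,0,0.03]],[[72,33,0],[0,0,0.06]],[[114,53,0],[0,0,0.1]],[[158,73,0],[0,0,0.15]],[[202,93,0],[0,0,0.196]]]' | python3 -m creep; echo '[[[0,0,0],[0,0,0]]]' | python3 -m creep;python3 to.py 576.5 164.6 102 1.582
```

```text
clock: 11.6
eef_pos: [550.5, 60.4, 100.0]
eef_rot: [-3.14, 0.0, 1.579]
wrist_force: [1.2, -1.0, -0.6]
finger_gap: 51.2
finger_force: 30.0
clock: 11.7
eef_pos: [550.8, 63.3, 99.9]
eef_rot: [-3.14, -0.001, 1.585]
wrist_force: [-0.2, -1.3, -1.5]
finger_gap: 50.9
finger_force: 30.0
go [101.   27.1  -2.1] [-0.002 -0.001  0.003]
```

```bash
echo '[[[40,11,0],[0,0,0]],[[80,22,0],[0,0,0]],[[101,27,0],[0,0,0]],[[101,27,20],[0,0,0]],[[101,27,30],[0,0,0]]]' | python3 -m creep; echo '[[[0,0,0],[0,0,0]],[[0,0,0],[0,0,0]],[[0,0,0],[0,0,0]]]' | python3 -m creep;python3 to.py 576.5 164.6 20 1.582
```

```text
clock: 12.2
eef_pos: [575.8, 159.6, 68.7]
eef_rot: [-3.138, 0.001, 1.583]
wrist_force: [-0.8, -1.0, -1.1]
finger_gap: 51.0
finger_force: 30.0
clock: 12.5
eef_pos: [577.3, 159.4, 72.0]
eef_rot: [3.141, -0.0, 1.581]
wrist_force: [-0.2, -0.3, -1.6]
finger_gap: 51.2
finger_force: 30.0
go [ 5.2 -0.8 52. ] [ 0.001 -0.    -0.001]
```

```bash
echo '[[[5,-1,0],[0,0,0]],[[5,-1,20],[0,0,0]],[[5,-1,40],[0,0,0]],[[5,-1,50.5],[0,0,0]],[[5,-1,50.5],[0,0,0]]]' | python3 -m creep; echo '[[[0,0,0],[0,0,0]],[[0,0,0],[0,0,0]],[[0,0,0],[0,0,0]]]' | python3 -m creep; echo '[[[0,0,1],[0,0,0]],[[0,0,2],[0,0,0]],[[0,0,2],[0,0,0]]]' | python3 -m creep
```

```text
clock: 13.0
eef_pos: [575.3, 164.8, 19.9]
eef_rot: [-3.14, 0.0, 1.582]
wrist_force: [-0.5, -0.6, -0.9]
finger_gap: 51.0
finger_force: 30.0
clock: 13.3
eef_pos: [576.3, 164.9, 21.7]
eef_rot: [3.14, -0.0, 1.582]
wrist_force: [0.6, 0.4, -1.4]
finger_gap: 51.6
finger_force: 30.0
clock: 13.6
eef_pos: [575.8, 164.8, 18.8]
eef_rot: [-3.141, 0.0, 1.582]
wrist_force: [-0.8, 0.2, -1.7]
finger_gap: 50.9
finger_force: 30.0
```

```bash
echo '[[[0,0,0.5],[0,0,0]],[[0,0,0.5],[0,0,0]],[[0,0,0.5],[0,0,0]]]' | python3 -m creep; echo '[[[0,0,0.5],[0,0,0]],[[0,0,0.5],[0,0,0]],[[0,0,0.5],[0,0,0]]]' | python3 -m creep;echo '[[[0,0,0.4],[0,0,0]],[[0,0,0.4],[0,0,0]],[[0,0,0.4],[0,0,0]]]' | python3 -m creep
```

```text
clock: 13.9
eef_pos: [575.9, 164.9, 18.4]
eef_rot: [3.142, -0.0, 1.582]
wrist_force: [0.5, 0.5, -0.5]
finger_gap: 50.8
finger_force: 30.0
clock: 14.2
eef_pos: [575.9, 164.9, 18.4]
eef_rot: [3.141, -0.0, 1.582]
wrist_force: [-3.4, -0.6, 5.0]
finger_gap: 51.0
finger_force: 30.0
clock: 14.5
eef_pos: [576.0, 164.9, 18.3]
eef_rot: [3.141, -0.0, 1.582]
wrist_force: [-5.5, -1.4, 9.4]
finger_gap: 50.8
finger_force: 30.0
```

Seated. Release, rise, and go towards the sleeve.

```bash
echo '[[[0,0,-0.7],[0,0,0]],[[0,0,-0.7],[0,0,0]],[[0,0,-0.7],[0,0,0]],[[0,0,-0.7],[0,0,0]],[[0,0,-0.7],[0,0,0]]]' | python3 -m creep 94;  echo '[[[0,0,0],[0,0,0]],[[0,0,0],[0,0,0]],[[0,0,-20],[0,0,0]],[[0,0,-60],[0,0,0]],[[0,0,-95],[0,0,0]]]' | python3 -m creep; echo '[[[0,0,0],[0,0,0]]]' | python3 -m creep; python3 to.py 518 -238 110 1.778
```

```text
clock: 15.0
eef_pos: [575.9, 164.9, 18.0]
eef_rot: [-3.141, 0.0, 1.582]
wrist_force: [-0.4, 0.1, -0.4]
finger_gap: 87.7
finger_force: 0.0
clock: 15.5
eef_pos: [575.8, 164.8, 114.5]
eef_rot: [-3.141, 0.0, 1.582]
wrist_force: [0.2, 0.3, 0.4]
finger_gap: 94.1
finger_force: 0.0
clock: 15.6
eef_pos: [578.0, 165.4, 118.2]
eef_rot: [3.134, -0.002, 1.582]
wrist_force: [0.6, -0.6, -0.7]
finger_gap: 93.8
finger_force: 0.0
go [-402.7  -64.5    7.1] [ 0.008 -0.001 -0.196]
```

```bash
echo '[[[-30,-5,0],[0,0,0]],[[-75,-12,0],[0,0,0]],[[-120,-19,0],[0,0,0]],[[-166,-26,0],[0,0,0]],[[-212,-34,0],[0,0,0]]]' | python3 -m creep; echo '[[[-46,-7,0],[0,0,-0.05]],[[-92,-14,0],[0,0,-0.1]],[[-136,-22,0],[0,0,-0.15]],[[-175,-28,0],[0,0,-0.196]],[[-190,-30,0],[0,0,-0.196]]]' | python3 -m creep;  echo '[[[0,0,0],[0,0,0]],[[0,0,0],[0,0,0]]]' | python3 -m creep; python3 to.py 518 -238 80 1.778
python3 - <<'E'
from h import *
p,d=manip.camera("top"); p2,d2=manip.camera("scene")
a=cv2.resize(p[130:230,60:270],None,fx=3,fy=3); b=cv2.resize(p2[200:300,240:450],None,fx=3,fy=3)
cv2.imwrite("pics/a3.png",np.vstack([a,b])[:,:,::-1])
E
```

```text
clock: 16.1
eef_pos: [543.5, -49.1, 112.6]
eef_rot: [-3.141, -0.0, 1.582]
wrist_force: [0.1, 0.1, -0.6]
finger_gap: 94.0
finger_force: 0.0
clock: 16.6
eef_pos: [515.3, -240.7, 112.5]
eef_rot: [-3.141, -0.0, 1.776]
wrist_force: [0.1, -0.1, 0.7]
finger_gap: 93.9
finger_force: 0.0
clock: 16.8
eef_pos: [516.4, -236.9, 112.7]
eef_rot: [-3.141, -0.001, 1.777]
wrist_force: [0.8, -0.1, -0.2]
finger_gap: 93.8
finger_force: 0.0
go [-1.5  1.4 32.7] [-0.    -0.001 -0.001]
```

View pics/a3.png

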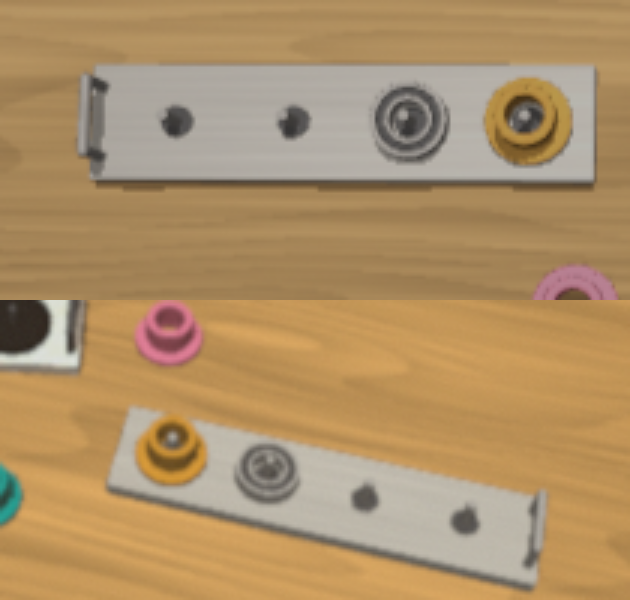

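The bearing is on the second post at crop (410,120), next to the bush at (525,120). Now the sleeve.

```bash
echo '[[[-1,1,10],[0,0,0]],[[-1,1,40],[0,0,0]],[[-1,1,65],[0,0,0]],[[-1,1,79],[0,0,0]],[[-1,1,79],[0,0,0]]]' | python3 -m creep; echo '[[[0,0,0],[0,0,0]],[[0,0,0],[0,0,0]],[[0,0,0],[0,0,0]]]' | python3 -m creep;echo '[[[0,0,0],[0,0,0]],[[0,0,0],[0,0,0]],[[0,0,0],[0,0,0]],[[0,0,0],[0,0,0]],[[0,0,0],[0,0,0]]]' | python3 -m creep 28 20;echo '[[[0,0,0],[0,0,0]],[[0,0,0],[0,0,0]],[[0,0,0],[0,0,0]],[[0,0,0],[0,0,0]]]' | python3 -m creep
```

```text
clock: 17.4
eef_pos: [516.8, -237.6, 32.2]
eef_rot: [-3.139, -0.002, 1.778]
wrist_force: [-0.4, -0.4, 0.8]
finger_gap: 94.4
finger_force: 0.0
clock: 17.7
eef_pos: [518.0, -238.8, 35.2]
eef_rot: [3.14, 0.001, 1.778]
wrist_force: [0.2, -0.1, 0.0]
finger_gap: 93.7
finger_force: 0.0
clock: 18.2
eef_pos: [517.5, -238.6, 34.1]
eef_rot: [3.142, -0.0, 1.778]
wrist_force: [0.2, -0.4, -0.1]
finger_gap: 57.3
finger_force: 0.0
clock: 18.6
eef_pos: [517.5, -238.6, 34.2]
eef_rot: [3.142, 0.0, 1.778]
wrist_force: [-0.3, -0.8, 0.2]
finger_gap: 37.7
finger_force: 20.0
```

```bash
echo '[[[0,0,-10],[0,0,0]],[[0,0,-35],[0,0,0]],[[0,0,-70],[0,0,0]],[[0,0,-75],[0,0,0]],[[0,0,-75],[0,0,0]]]' | python3 -m creep; echo '[[[0,0,0],[0,0,0]]]' | python3 -m creep; python3 to.py 575 244.6 109 1.582
```

```text
clock: 19.1
eef_pos: [517.9, -238.8, 110.5]
eef_rot: [3.14, 0.002, 1.778]
wrist_force: [0.1, -0.5, -1.5]
finger_gap: 38.1
finger_force: 20.0
clock: 19.2
eef_pos: [517.1, -238.4, 108.4]
eef_rot: [-3.141, -0.001, 1.778]
wrist_force: [0.2, 0.2, -2.1]
finger_gap: 37.2
finger_force: 20.0
go [ 4.608e+02  1.559e+02 -4.000e-01] [-0.001 -0.001  0.196]
```

```bash
echo '[[[25,8,0],[0,0,0]],[[68,23,0],[0,0,0]],[[112,38,0],[0,0,0]],[[157,53,0],[0,0,0]],[[203,69,0],[0,0,0]]]' | python3 -m creep; echo '[[[46,15,0],[0,0,0.05]],[[92,31,0],[0,0,0.1]],[[138,46,0],[0,0,0.15]],[[180,61,0],[0,0,0.196]],[[215,73,0],[0,0,0.196]]]' | python3 -m creep;  echo '[[[0,0,0],[0,0,0]],[[0,0,0],[0,0,0]]]' | python3 -m creep; python3 to.py 575 244.6 70 1.582
```

```text
clock: 19.7
eef_pos: [542.6, -24.0, 107.9]
eef_rot: [-3.14, -0.001, 1.777]
wrist_force: [1.1, -0.7, -1.1]
finger_gap: 38.1
finger_force: 20.0
clock: 20.2
eef_pos: [569.9, 202.0, 107.7]
eef_rot: [-3.139, 0.001, 1.581]
wrist_force: [-0.1, -1.2, -0.6]
finger_gap: 37.8
finger_force: 20.0
clock: 20.4
eef_pos: [569.8, 199.9, 107.6]
eef_rot: [-3.139, 0.001, 1.583]
wrist_force: [-0.6, -0.6, -1.1]
finger_gap: 37.8
finger_force: 20.0
go [44.7  5.8 37.6] [-0.002  0.001  0.001]
```

```bash
echo '[[[15,2,0],[0,0,0]],[[35,5,0],[0,0,0]],[[45,5,5],[0,0,0]],[[45,5,25],[0,0,0]],[[45,5,32],[0,0,0]]]' | python3 -m creep; echo '[[[0,0,0],[0,0,0]],[[0,0,0],[0,0,0]],[[0,0,0],[0,0,0]]]' | python3 -m creep;python3 to.py 575 244.6 30 1.582
```

```text
clock: 20.9
eef_pos: [574.2, 244.3, 74.9]
eef_rot: [-3.139, 0.001, 1.582]
wrist_force: [0.9, 0.2, -1.0]
finger_gap: 37.9
finger_force: 20.0
clock: 21.2
eef_pos: [575.5, 244.6, 78.0]
eef_rot: [3.141, -0.0, 1.581]
wrist_force: [-0.9, -0.9, -0.9]
finger_gap: 37.7
finger_force: 20.0
go [-0.  -0.5 48. ] [ 0.001 -0.    -0.001]
```

```bash
echo '[[[0,0,10],[0,0,0]],[[0,0,25],[0,0,0]],[[0,0,40],[0,0,0]],[[0,0,48],[0,0,0]],[[0,0,48],[0,0,0]]]' | python3 -m creep; echo '[[[0,0,0],[0,0,0]],[[0,0,0],[0,0,0]],[[0,0,0],[0,0,0]]]' | python3 -m creep; echo '[[[0,0,1],[0,0,0]],[[0,0,2],[0,0,0]],[[0,0,2],[0,0,0]]]' | python3 -m creep
```

```text
clock: 21.7
eef_pos: [574.4, 244.5, 27.4]
eef_rot: [-3.139, 0.001, 1.582]
wrist_force: [0.0, -0.7, 0.0]
finger_gap: 37.8
finger_force: 20.0
clock: 22.0
eef_pos: [575.3, 244.8, 29.6]
eef_rot: [3.141, -0.0, 1.582]
wrist_force: [-0.3, -0.3, -0.7]
finger_gap: 37.8
finger_force: 20.0
clock: 22.3
eef_pos: [575.0, 244.7, 27.0]
eef_rot: [-3.141, 0.0, 1.582]
wrist_force: [0.4, -0.2, -0.2]
finger_gap: 37.5
finger_force: 20.0
```

```bash
echo '[[[0,0,0.8],[0,0,0]],[[0,0,0.8],[0,0,0]],[[0,0,0.8],[0,0,0]]]' | python3 -m creep; echo '[[[0,0,0.5],[0,0,0]],[[0,0,0.5],[0,0,0]],[[0,0,0.5],[0,0,0]]]' | python3 -m creep;echo '[[[0,0,0.4],[0,0,0]],[[0,0,0.4],[0,0,0]],[[0,0,0.4],[0,0,0]]]' | python3 -m creep
```

```text
clock: 22.6
eef_pos: [575.0, 244.7, 26.3]
eef_rot: [-3.141, 0.0, 1.582]
wrist_force: [-0.9, -0.9, -0.5]
finger_gap: 37.6
finger_force: 20.0
clock: 22.9
eef_pos: [575.1, 244.7, 25.9]
eef_rot: [3.141, -0.0, 1.582]
wrist_force: [-0.1, -0.9, -0.0]
finger_gap: 37.8
finger_force: 20.0
clock: 23.2
eef_pos: [575.2, 244.8, 25.8]
eef_rot: [3.141, -0.0, 1.582]
wrist_force: [-1.5, -1.3, 5.7]
finger_gap: 37.7
finger_force: 20.0
```

Seated. Release, rise, and go to the gear.

```bash
echo '[[[0,0,-0.5],[0,0,0]],[[0,0,-0.5],[0,0,0]],[[0,0,-0.5],[0,0,0]],[[0,0,-0.5],[0,0,0]],[[0,0,-0.5],[0,0,0]]]' | python3 -m creep 94;  echo '[[[0,0,0],[0,0,0]],[[0,0,0],[0,0,0]],[[0,0,-20],[0,0,0]],[[0,0,-60],[0,0,0]],[[0,0,-90],[0,0,0]]]' | python3 -m creep; echo '[[[0,0,0],[0,0,0]]]' | python3 -m creep; python3 to.py 535 -316 110 1.778
```

```text
clock: 23.7
eef_pos: [575.0, 244.7, 25.8]
eef_rot: [-3.141, 0.0, 1.582]
wrist_force: [-0.3, 0.5, 0.9]
finger_gap: 74.2
finger_force: 0.0
clock: 24.2
eef_pos: [575.2, 244.8, 117.8]
eef_rot: [3.141, -0.0, 1.582]
wrist_force: [0.5, 0.1, -0.1]
finger_gap: 94.0
finger_force: 0.0
clock: 24.3
eef_pos: [576.8, 245.4, 120.6]
eef_rot: [3.135, -0.002, 1.582]
wrist_force: [0.4, 0.0, -0.0]
finger_gap: 93.5
finger_force: 0.0
go [-560.9  -48.1    9. ] [ 0.007 -0.002 -0.196]
```

```bash
echo '[[[-25,-2,0],[0,0,0]],[[-68,-6,0],[0,0,0]],[[-112,-10,0],[0,0,0]],[[-157,-14,0],[0,0,0]],[[-203,-18,0],[0,0,0]]]' | python3 -m creep; echo '[[[-46,-4,0],[0,0,0]],[[-92,-8,0],[0,0,0]],[[-138,-12,0],[0,0,0]],[[-184,-16,0],[0,0,0]],[[-230,-20,0],[0,0,0]]]' | python3 -m creep;  echo '[[[-40,-4,0],[0,0,-0.05]],[[-80,-7,0],[0,0,-0.1]],[[-110,-9,0],[0,0,-0.15]],[[-128,-10,0],[0,0,-0.196]],[[-128,-10,0],[0,0,-0.196]]]' | python3 -m creep; echo '[[[0,0,0],[0,0,0]],[[0,0,0],[0,0,0]]]' | python3 -m creep; python3 to.py 535 -316 60 1.778
python3 - <<'E'
from h import *
p,d=manip.camera("top"); p2,d2=manip.camera("scene")
W=cloud("top",d)
a=cv2.resize(p[130:230,60:270],None,fx=3,fy=3); b=cv2.resize(p2[200:300,240:450],None,fx=3,fy=3)
cv2.imwrite("pics/a4.png",np.vstack([a,b])[:,:,::-1])
E
```

```text
clock: 24.8
eef_pos: [558.6, 40.0, 115.2]
eef_rot: [-3.141, -0.0, 1.582]
wrist_force: [0.6, 0.8, -0.3]
finger_gap: 94.1
finger_force: 0.0
clock: 25.3
eef_pos: [541.1, -190.4, 115.3]
eef_rot: [-3.141, -0.0, 1.582]
wrist_force: [0.6, 0.6, 1.3]
finger_gap: 94.0
finger_force: 0.0
clock: 25.8
eef_pos: [532.4, -318.6, 114.8]
eef_rot: [-3.141, -0.001, 1.776]
wrist_force: [0.5, -0.4, -0.2]
finger_gap: 94.2
finger_force: 0.0
clock: 26.0
eef_pos: [533.4, -315.7, 115.6]
eef_rot: [-3.141, -0.0, 1.778]
wrist_force: [0.6, 1.1, -0.3]
finger_gap: 93.9
finger_force: 0.0
go [-0.6  1.6 55.6] [-0. -0. -0.]
```

View pics/a4.png

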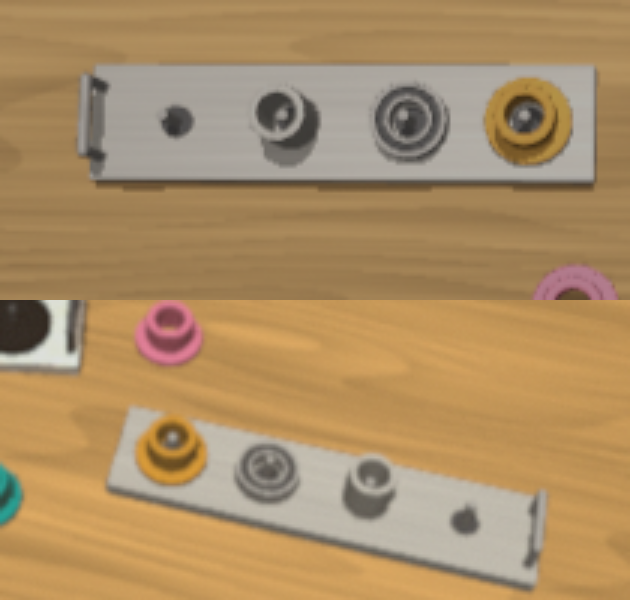

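The sleeve is on the third post, crop (280,115), upright. Now the gear, gripping the hub with the tips just above the toothed disc (top at about 38 mm).

```bash
echo '[[[-0.5,1.5,10],[0,0,0]],[[-0.5,1.5,35],[0,0,0]],[[-0.5,1.5,55],[0,0,0]],[[-0.5,1.5,68],[0,0,0]],[[-0.5,1.5,68],[0,0,0]]]' | python3 -m creep; echo '[[[0,0,0],[0,0,0]],[[0,0,0],[0,0,0]],[[0,0,0],[0,0,0]],[[0,0,0],[0,0,0]]]' | python3 -m creep;python3 to.py 535 -316 40.3 1.778
```

```text
clock: 26.6
eef_pos: [534.1, -316.2, 45.9]
eef_rot: [-3.139, -0.002, 1.778]
wrist_force: [-0.2, 0.2, -0.8]
finger_gap: 94.4
finger_force: 0.0
clock: 27.0
eef_pos: [535.0, -317.1, 48.6]
eef_rot: [3.141, 0.001, 1.778]
wrist_force: [0.1, 0.4, -0.0]
finger_gap: 94.2
finger_force: 0.0
go [1.1 0.2 8.3] [ 0.001  0.001 -0.   ]
```

```bash
echo '[[[1,0,3],[0,0,0]],[[1,0,6],[0,0,0]],[[1,0,7],[0,0,0]],[[1,0,7],[0,0,0]],[[1,0,7],[0,0,0]]]' | python3 -m creep; echo '[[[0,0,0],[0,0,0]],[[0,0,0],[0,0,0]],[[0,0,0],[0,0,0]],[[0,0,0],[0,0,0]],[[0,0,0],[0,0,0]]]' | python3 -m creep 30 35;echo '[[[0,0,0],[0,0,0]],[[0,0,0],[0,0,0]],[[0,0,0],[0,0,0]],[[0,0,0],[0,0,0]]]' | python3 -m creep
```

```text
clock: 27.5
eef_pos: [534.6, -316.0, 40.9]
eef_rot: [-3.142, -0.0, 1.778]
wrist_force: [-0.5, 0.7, -0.1]
finger_gap: 93.9
finger_force: 0.0
clock: 28.0
eef_pos: [534.6, -316.0, 41.0]
eef_rot: [3.142, 0.0, 1.778]
wrist_force: [-1.0, -0.1, -0.7]
finger_gap: 57.7
finger_force: 0.0
clock: 28.4
eef_pos: [534.6, -316.0, 40.9]
eef_rot: [3.142, 0.0, 1.778]
wrist_force: [-0.4, -1.0, -0.3]
finger_gap: 38.8
finger_force: 35.0
```

```bash
echo '[[[0,0,-8],[0,0,0]],[[0,0,-25],[0,0,0]],[[0,0,-50],[0,0,0]],[[0,0,-75],[0,0,0]],[[0,0,-80],[0,0,0]]]' | python3 -m creep; echo '[[[0,0,0],[0,0,0]],[[0,0,0],[0,0,0]]]' | python3 -m creep; python3 to.py 574 324.6 121 1.582
python3 - <<'E'
from h import *
p2,d2=manip.camera("scene")
cv2.imwrite("pics/a5.png",cv2.resize(p2[130:230,90:290],None,fx=3,fy=3)[:,:,::-1])
E
```

```text
clock: 28.9
eef_pos: [535.5, -316.6, 124.2]
eef_rot: [3.139, 0.003, 1.778]
wrist_force: [-0.4, -0.7, -2.1]
finger_gap: 38.8
finger_force: 35.0
clock: 29.1
eef_pos: [534.1, -315.7, 119.6]
eef_rot: [-3.14, -0.001, 1.778]
wrist_force: [-0.7, 0.3, -2.6]
finger_gap: 38.7
finger_force: 35.0
go [618.4 170.6  -0.8] [-0.001 -0.001  0.196]
```

View pics/a5.png

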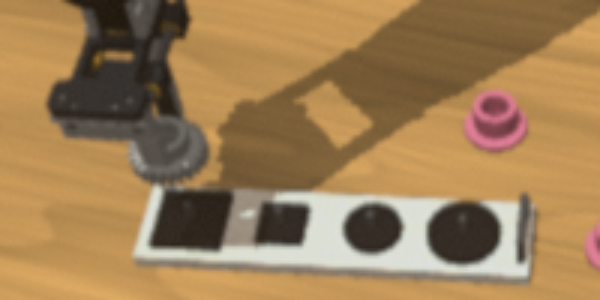

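The gear is held level, crop (168,150), and the pads are all empty. Transfer it.

```bash
echo '[[[20,6,0],[0,0,0]],[[60,17,0],[0,0,0]],[[104,29,0],[0,0,0]],[[148,41,0],[0,0,0]],[[192,53,0],[0,0,0]]]' | python3 -m creep; echo '[[[44,12,0],[0,0,0]],[[88,24,0],[0,0,0]],[[132,36,0],[0,0,0]],[[176,49,0],[0,0,0]],[[220,61,0],[0,0,0]]]' | python3 -m creep;  echo '[[[42,12,0],[0,0,0.05]],[[84,23,0],[0,0,0.1]],[[120,33,0],[0,0,0.15]],[[150,41,0],[0,0,0.196]],[[165,45,0],[0,0,0.196]]]' | python3 -m creep; echo '[[[0,0,0],[0,0,0]],[[0,0,0],[0,0,0]],[[0,0,0],[0,0,0]]]' | python3 -m creep; python3 to.py 574 324.6 80 1.582
```

```text
clock: 29.65
eef_pos: [546.3, -114.6, 120.1]
eef_rot: [-3.141, -0.001, 1.778]
wrist_force: [1.0, 1.6, -2.5]
finger_gap: 38.6
finger_force: 35.0
clock: 30.15
eef_pos: [560.6, 113.2, 120.2]
eef_rot: [-3.141, -0.0, 1.778]
wrist_force: [1.3, 0.5, -2.6]
finger_gap: 38.5
finger_force: 35.0
clock: 30.65
eef_pos: [570.3, 284.2, 119.8]
eef_rot: [-3.14, 0.0, 1.583]
wrist_force: [0.2, -1.1, -2.7]
finger_gap: 38.7
finger_force: 35.0
clock: 30.95
eef_pos: [571.6, 280.2, 120.8]
eef_rot: [-3.141, 0.0, 1.581]
wrist_force: [-0.5, -0.3, -2.1]
finger_gap: 38.7
finger_force: 35.0
go [44.4  2.8 40.8] [-0.     0.    -0.001]
```

```bash
echo '[[[15,1,0],[0,0,0]],[[35,2,0],[0,0,0]],[[44.5,2.5,5],[0,0,0]],[[44.5,2.5,25],[0,0,0]],[[44.5,2.5,40],[0,0,0]]]' | python3 -m creep; echo '[[[0,0,0],[0,0,0]],[[0,0,0],[0,0,0]],[[0,0,0],[0,0,0]],[[0,0,0],[0,0,0]]]' | python3 -m creep;python3 to.py 574 324.6 36 1.582
```

```text
clock: 31.45
eef_pos: [573.3, 325.9, 79.4]
eef_rot: [-3.141, 0.0, 1.582]
wrist_force: [0.4, -0.4, -2.6]
finger_gap: 38.7
finger_force: 35.0
clock: 31.85
eef_pos: [574.0, 325.9, 81.9]
eef_rot: [3.14, -0.001, 1.582]
wrist_force: [0.8, 0.7, -1.9]
finger_gap: 38.4
finger_force: 35.0
go [-1.4 -0.1 45.9] [ 0.001 -0.001 -0.   ]
```

```bash
echo '[[[-1,0,10],[0,0,0]],[[-1,0,25],[0,0,0]],[[-1,0,38],[0,0,0]],[[-1,0,44.5],[0,0,0]],[[-1,0,44.5],[0,0,0]]]' | python3 -m creep; echo '[[[0,0,0],[0,0,0]],[[0,0,0],[0,0,0]],[[0,0,0],[0,0,0]]]' | python3 -m creep; echo '[[[0,0,1],[0,0,0]],[[0,0,1.5],[0,0,0]],[[0,0,1.5],[0,0,0]]]' | python3 -m creep;echo '[[[0,0,0.8],[0,0,0]],[[0,0,0.8],[0,0,0]],[[0,0,0.8],[0,0,0]]]' | python3 -m creep
```

```text
clock: 32.35
eef_pos: [573.0, 324.6, 34.7]
eef_rot: [-3.139, 0.001, 1.582]
wrist_force: [0.9, -0.3, -3.0]
finger_gap: 38.7
finger_force: 35.0
clock: 32.65
eef_pos: [573.9, 325.1, 37.0]
eef_rot: [3.141, -0.0, 1.582]
wrist_force: [0.2, 0.4, -2.4]
finger_gap: 38.7
finger_force: 35.0
clock: 32.95
eef_pos: [573.6, 324.9, 34.9]
eef_rot: [-3.142, 0.0, 1.582]
wrist_force: [-0.6, 0.0, -2.3]
finger_gap: 38.5
finger_force: 35.0
clock: 33.25
eef_pos: [573.6, 324.9, 34.1]
eef_rot: [-3.142, 0.0, 1.582]
wrist_force: [-0.1, 0.1, -2.3]
finger_gap: 38.5
finger_force: 35.0
```

```bash
echo '[[[0,0,0.8],[0,0,0]],[[0,0,0.8],[0,0,0]],[[0,0,0.8],[0,0,0]]]' | python3 -m creep; echo '[[[0,0,0.5],[0,0,0]],[[0,0,0.5],[0,0,0]],[[0,0,0.5],[0,0,0]]]' | python3 -m creep;echo '[[[0,0,0.5],[0,0,0]],[[0,0,0.5],[0,0,0]],[[0,0,0.5],[0,0,0]]]' | python3 -m creep
```

```text
clock: 33.55
eef_pos: [573.6, 324.9, 33.3]
eef_rot: [-3.142, 0.0, 1.582]
wrist_force: [-0.4, 0.3, -2.8]
finger_gap: 38.9
finger_force: 35.0
clock: 33.85
eef_pos: [573.7, 324.9, 33.0]
eef_rot: [3.141, -0.0, 1.582]
wrist_force: [-0.5, -0.1, -1.4]
finger_gap: 39.0
finger_force: 35.0
clock: 34.15
eef_pos: [573.7, 324.9, 32.9]
eef_rot: [3.141, -0.0, 1.582]
wrist_force: [-3.3, -1.2, 6.0]
finger_gap: 38.8
finger_force: 35.0
```

Seated. Release, rise, clear the view, and check.

```bash
echo '[[[0,0,-0.5],[0,0,0]],[[0,0,-0.5],[0,0,0]],[[0,0,-0.5],[0,0,0]],[[0,0,-0.5],[0,0,0]],[[0,0,-0.5],[0,0,0]]]' | python3 -m creep 94;  echo '[[[0,0,0],[0,0,0]],[[0,0,0],[0,0,0]],[[0,0,-20],[0,0,0]],[[0,0,-60],[0,0,0]],[[0,0,-100],[0,0,0]]]' | python3 -m creep; echo '[[[-30,-20,-10],[0,0,0]],[[-70,-40,-20],[0,0,0]],[[-110,-60,-20],[0,0,0]],[[-150,-80,-20],[0,0,0]],[[-190,-100,-20],[0,0,0]]]' | python3 -m creep; echo '[[[-44,-15,0],[0,0,0]],[[-88,-30,0],[0,0,0]],[[-132,-45,0],[0,0,0]],[[-165,-55,0],[0,0,0]],[[-165,-55,0],[0,0,0]]]' | python3 -m creep; echo '[[[0,0,0],[0,0,0]],[[0,0,0],[0,0,0]],[[0,0,0],[0,0,0]]]' | python3 -m creep
python3 - <<'E'
from h import *
p,d=manip.camera("top"); p2,d2=manip.camera("scene")
W=cloud("top",d)
for u,v in((234,168),(195,168),(155,168),(116,168)):
    s=W[v-20:v+21,u-20:u+21,2]; print(np.percentile(s,[97,99]).round(1))
a=cv2.resize(p[130:230,60:270],None,fx=3,fy=3); b=cv2.resize(p2[200:300,240:450],None,fx=3,fy=3)
cv2.imwrite("pics/a6.png",np.vstack([a,b])[:,:,::-1])
E
```

```text
clock: 34.65
eef_pos: [573.6, 324.9, 32.7]
eef_rot: [-3.142, -0.0, 1.582]
wrist_force: [1.1, -0.1, 1.0]
finger_gap: 75.1
finger_force: 0.0
clock: 35.15
eef_pos: [573.3, 324.7, 133.6]
eef_rot: [-3.14, 0.001, 1.582]
wrist_force: [1.4, -0.2, 0.0]
finger_gap: 94.1
finger_force: 0.0
clock: 35.65
eef_pos: [474.7, 132.5, 153.0]
eef_rot: [3.141, -0.0, 1.582]
wrist_force: [0.6, -0.3, -0.2]
finger_gap: 93.9
finger_force: 0.0
clock: 36.15
eef_pos: [421.8, -34.5, 153.2]
eef_rot: [3.141, 0.001, 1.578]
wrist_force: [0.7, -0.1, -0.6]
finger_gap: 94.0
finger_force: 0.0
clock: 36.45
eef_pos: [422.8, -30.9, 152.8]
eef_rot: [-3.141, -0.0, 1.583]
wrist_force: [0.4, 0.3, 0.3]
finger_gap: 93.9
finger_force: 0.0
[49.1 50.5]
[33.5 43. ]
[58.7 60.2]
[47.1 48. ]
```

View pics/a6.png

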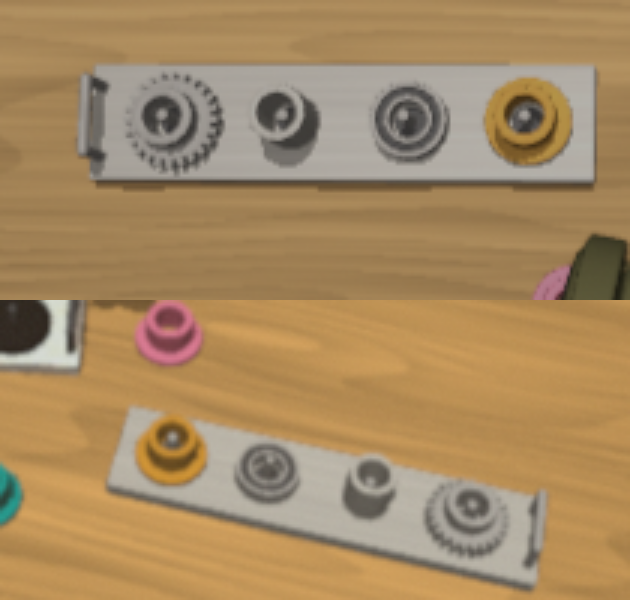

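All four parts are on their posts: gear (165,118), sleeve (280,115), bearing (410,120) and bush (525,120). Their top heights match parts sitting flat on the board, and the arm is clear.

```bash
python3 -c "
from cell import manip
print(manip.sign_off())"
```

```text
the job is handed in; nothing more can be done
None
```

The job is handed in at about 37 s on the clock: the bush, bearing, sleeve and gear are on the assembly rack's posts in reverse order (gear nearest its handle), flat on the board and let go, with the arm clear.

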